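# Start up the laser bench in its safe order

### The arm

A 6-joint arm with a two-finger parallel gripper is mounted at the origin on a cart in front of the work surface, level with it; the furniture and walls round the work are solid. World frame = base frame: x ahead of the robot, y to its left, z up, the work surface at z = 0. Lengths are in m, angles in rad, forces in N, time in s.
With the tool pointing down it reaches from about 0.35 to 0.775 m from the base axis. Payload 5.5 kg.
Tool frame: the origin (TCP) lies where the fingers leave the gripper's body, on its centre line; the fingertips stand env.tip_reach ahead of it and the grasp point (between the pads) lies 54 mm ahead of it (env.tip_reach is the distance from the TCP to the fingertips, in m); z points along the fingers, y is the line along which they close (so a half turn about z gives the same grasp; the last joint's range is limited). The gripper opens to 85 mm and grips with 20 to 120 N. Pads are 22 mm wide; open, the fingers measure 114 mm over their backs; the gripper's body (76 mm by 85 mm) begins 54 mm behind the grasp point. The pads swing forward as they close: fully open they stand 13 mm farther back than shut.
Start: joints at [1.205, 0.313, 0.046, 1.304, 0, 1.431], TCP at [0.129, 0.56, 0.304] pointing down, gripper open.
Joint ranges: [-2.76, 2.76], [-0.86, 1.69], [-1.03, 1.26], [-2.2, 2.34], [-1.47, 1.5], [-3.14, 3.14]. Speed limits (rad/s): [2.57, 2.57, 3.14, 3.14, 3.14, 3.14].

### API

Orientations are given as a unit quaternion [w, x, y, z].
In Python, from workcell import status, optics, hand_in, env gives the robot as it stands.
- The arm moves only by the shell command python3 -m handwheel 'ROWS' [FORCE]. ROWS is a JSON object whose one key "deltas" holds a list of rows, each a list of 5 numbers: the opening, from -1 (shut) to 1 (fully open), then the shift along the tool's x, y, z in units of 40 mm (1.0 is 40 mm), then the turn about the tool's z in units of 10 degrees (1.0 is 10 degrees). In form: {"deltas": [[jaw, x, y, z, roll], ...]}. A call has 1 to 20 rows; each row shifts and turns the commanded pose from where the row before left it, along the tool's axes as they then stand; what a row does not reach is not made up. A row lasts 1/8 s, in which the tool goes at most 62.5 mm and 10.7 degrees, less where a joint would pass 70% of its speed; a pose out of reach is approached as far as the arm can. A call is refused whole if a number of a shift passes 1 or a number of a turn 1, either way. A call with a gripper value outside its range is refused whole. The fingers move at their own pace and stop on an object; FORCE is the grip in N (left out, the last holds). Time passes only in rows, so rows that do not move let the fingers close. It gives the time, the measured TCP pose, the force, the opening and the grip force at its end, in the units of the state.
- status.get_state(): the state, without advancing time (a new reading comes with each control period).
- optics.read_camera(name): name is "side" or "top" or "wrist"; returns a dict with "frame" (480x640x3 uint8, red, green, blue), "depth" (480x640 float32, m along the optical axis (not along the pixel's ray), 0 where there is no reading), "vfov" (degrees; the focal length in pixels is half the picture's height over the tangent of half this angle, whatever the lens; pixels are square), "cx", "cy" (the principal point, pixels), "origin" and "attitude" of the camera in the world. Camera axes: x right, y down, z forward; pixel columns grow to the right and rows downward; lengths in m; the calibration is good to about 2 mm. A picture is of the moment at which its call begins.
- hand_in(): hands the job in; it is judged then, once.
The state is a dict: "clock": time; "joint_pos": joint angles; "qvel": joint speeds; "tau": joint torques, N m; "tcp_pos": TCP position; "orientation": TCP orientation; "wrist_force": force on the tool from outside, world axes, zero at the start; "ft_torque": the same for the moment, N m; "finger_gap": finger opening in m; "grip_force": force on a finger pad.
Only numpy, scipy, OpenCV 4.12 (cv2) and the standard library are available. Lean on these libraries where they do the work, as an engineer would, in place of code of your own. Each camera call takes 0.05 s, during which the arm holds its last target. There are 200 camera calls.

### The job

Start up the laser bench from its three small control units, pressing with the closed fingers only and in this order: first press down the raised end of the rocker switch so that it tips right over and stays there, then press the square key all the way down until it stays down, then press the large round mushroom button all the way in and let it come back up. Leave the small round button beside it alone. Do not lift or shove the units, and leave the other things on the table undisturbed.

Things in the scene. Friction and masses are not known exactly. Their poses are not given: they have to be found in the camera images.
- supply_unit: Aluminium box 90 x 84 x 45 mm (x, y, z) with one rectangular black rocker switch in the middle of its deck. Loose, 0.7 to 0.95 kg, on rubber feet; flat deck 45 mm above the table. Origin: centre of the underside; x points to its back (two short metal sockets there, 8 mm long), y to its left, z up.
- rocker (a joint): Tilt of the rocker: 0 = off, its near end (toward the unit's front, -x) raised; 0.4 rad = on, tipped over, near half level and far end raised. The pivot line runs along the unit's y, 50 mm above the table at the unit's centre. The black rocker is 48 mm long and 26 mm wide with a shallow V-shaped top. Friction 0.04 N m (about 2 to 4 N at the raised end), then a firm stop; it stays where it is left.
- rocker_near (a point): Point on the top face of the rocker's near half, 15 mm from the pivot line; it moves with the rocker, about 62 mm above the table at 0 (the raised end itself 66 mm) and 57 mm at 0.4.
- interlock_unit: Aluminium box 84 x 92 x 45 mm with one square black key on its deck, 12 mm to the right (-y) of the centre, and a small fixed metal lamp window that is not a key. Loose, 0.7 to 0.95 kg, on rubber feet; flat deck 45 mm above the table. Origin: centre of the underside; x points to its back (two short metal sockets there, 8 mm long), y to its left, z up.
- square_key (a joint): Travel of the square key, straight down: 0 = up, 0.008 m = fully down. Friction 2.5 N, no spring: it stays where it is pushed; firm stop at the bottom.
- square_key_top (a point): Centre of the top of the square key (26 x 26 mm), 62 mm above the table when up, 54 mm when down; a fixed frame round it is 36 mm square, top 47.8 mm above the table.
- shutter_unit: Aluminium box 80 x 118 x 45 mm with two round black buttons on its deck: the large mushroom 26 mm to the right (-y) of the centre, the small button 34 mm to the left (+y). Loose, 0.7 to 0.95 kg, on rubber feet; flat deck 45 mm above the table. Origin: centre of the underside; x points to its back (two short metal sockets there, 8 mm long), y to its left, z up.
- round_button (a joint): Travel of the large mushroom button, straight down: 0 = up, 0.008 m = fully in. Spring: 2 N to start, 5 N fully in, then a firm stop; returns by itself.
- round_button_top (a point): Centre of the top of the large mushroom button (40 mm across), 71 mm above the table when up.
- small_button (a joint): Travel of the small round button, straight down: 0 = up, 0.005 m = fully in. Spring 1 to 3 N; returns by itself. Not to be pressed.
- small_button_top (a point): Centre of the top of the small round button (18 mm across), 56 mm above the table.
- adapter_a: Bystander: small grey fibre adapter 12 x 34 x 12 mm, loose, just in front of the supply unit. Origin: centre of the underside.
- adapter_b: Bystander: small grey fibre adapter 12 x 34 x 12 mm, loose, just in front of the interlock unit. Origin: centre of the underside.
- usb_stick: Bystander: pale USB stick 54 x 18 x 8 mm, loose, just in front of the shutter unit. Origin: centre of the underside.
- tweezers: Bystander: steel tweezers 13 x 122 x 8 mm, lying behind the units at the right. Origin: centre of the underside.
- fibre_cleaver: Bystander: fibre cleaver 85 x 58 x 51 mm, closed, behind the units. Origin: centre of the underside.
- carton: Bystander: small yellow carton 60 x 85 x 42 mm, left of the units. Origin: centre of the underside.
- power_brick: Bystander: black power adapter 130 x 64 x 38 mm, behind the units. Origin: centre of the underside.
Things that resemble listed ones, but are neither listed nor needed, are in the scene too. Leave any brown look-alike of the shutter_unit alone. What is shaped like the interlock_unit but purple is not meant.

How it is judged:
On the way, in this order (a step that is already met when the one before it is completed fails the run):
1. the fingers have tipped the rocker over to on (value of joint rocker above 0.33 rad and contact force between the fingers and supply_unit above 0.3 N), for 0.05 s.
2. the fingers press the square key right down (value of joint rocker above 0.33 rad and value of joint square_key above 0.0062 m and contact force between the fingers and interlock_unit above 0.3 N), for 0.05 s.
3. the fingers press the large round button all the way in (value of joint rocker above 0.33 rad and value of joint each of square_key, round_button above 0.0062 m and contact force between the fingers and shutter_unit above 0.3 N), for 0.05 s.
At the end, for the whole second after the job is handed in: The rocker is over (above 0.33 of 0.4 rad) and the square key down (above 6.2 of 8 mm), both left so; the two round buttons are up (within 2 mm); each unit stands within 20 mm and each bystander within 30 mm of where it was (value of joint rocker above 0.33 rad and value of joint square_key above 0.0062 m and value of joint each of round_button, small_button below 0.002 m and distance of each of supply_unit, interlock_unit, shutter_unit from where it was at the start of the episode below 0.02 m and distance of each of adapter_a, adapter_b, usb_stick, tweezers, fibre_cleaver, carton, power_brick from where it was at the start of the episode below 0.03 m); the robot touches nothing.
It fails at once if the square key is pressed (3 mm) while the rocker is still off (value of joint square_key above 0.003 m and value of joint rocker below 0.3 rad).
It fails at once if the large round button is pressed (3 mm) before the square key is down and the rocker is on (value of joint round_button above 0.003 m and (value of joint square_key below 0.0055 m or value of joint rocker below 0.3 rad)).
It fails at once if the small round button is pressed (value of joint small_button above 0.0025 m).
It fails at once if a unit is lifted, tipped or shoved (distance of any of supply_unit, interlock_unit, shutter_unit from where it was at the start of the episode above 0.02 m or height (world z) of any of supply_unit, interlock_unit, shutter_unit above 0.01 m or angle between any of supply_unit, interlock_unit, shutter_unit's own z axis and vertical above 0.15 rad).
It fails at once if a bystander is moved or lifted (distance of any of adapter_a, adapter_b, usb_stick, tweezers, fibre_cleaver, carton, power_brick from where it was at the start of the episode above 0.03 m or height (world z) of any of adapter_a, adapter_b, usb_stick, tweezers, fibre_cleaver, carton, power_brick above 0.015 m).
It also fails if it takes over 43 s, if anything falls off the work surface, if the arm or the gripper's body presses on something with over 40 N, if the wrist force passes 120 N, or if a joint passes its speed limit or range.

## Working session

There is one attempt and no reset: what is moved stays moved. The work goes in short steps, Python scripts to look and compute and a shell command to move; the robot and the scene stay as the last step left them, time stands still between calls to the robot, and variables do not carry over. Pictures are saved under pics/ and viewed, at most 10 in all, crops included, and the job is handed in when it is done.

```bash
mkdir -p pics
cat > h.py <<'E'
import numpy as np, cv2
from scipy.spatial.transform import Rotation as R
from workcell import status, optics, env
def shot(name,fn=None):
    c=optics.read_camera(name); np.savez(''+name+'.npz',**c)
    if fn: cv2.imwrite('pics/'+fn,c['frame'][:,:,::-1])
    return c
def load(n): return dict(np.load(''+n+'.npz'))
def cloud(c):
    f=240/np.tan(np.radians(float(c['vfov']))/2); v,u=np.mgrid[:480,:640]; d=c['depth']
    p=np.stack([(u-c['cx'])/f*d,(v-c['cy'])/f*d,d],-1)
    a=np.array(c['attitude']); M=a if a.shape==(3,3) else R.from_quat(a[[1,2,3,0]]).as_matrix()
    return p@M.T+c['origin']
E
python3 - <<'E'
from h import *
print(status.get_state(), env.tip_reach)
for n in('top','side'):
    c=shot(n,n+'0.png'); print(n,c['origin'],c['attitude'],c['vfov'],c['cx'],c['cy'])
E
```

```text
{'clock': 0.0, 'joint_pos': array([1.20539098e+00, 3.13998573e-01, 4.50002331e-02, 1.30360619e+00,
       1.23267970e-05, 1.43120010e+00]), 'qvel': array([ 0.00120826, -0.00063304,  0.00214703,  0.00045849,  0.00128988,
       -0.00038652]), 'tau': array([ 1.29867320e-03, -4.80627608e+01,  2.98533136e+01,  1.94383529e-02,
       -3.15088591e-04,  2.32055612e-06]), 'tcp_pos': array([0.12860959, 0.56004989, 0.30301849]), 'orientation': array([-2.31836678e-04,  1.12664800e-01,  9.93632641e-01, -8.73895037e-04]), 'wrist_force': array([ 0.8029543 , -0.09953461, -0.7585201 ]), 'ft_torque': array([-0.00244379, -0.00635726,  0.00825502]), 'grip_force': 0.0, 'finger_gap': 0.08545536885016994} 0.0726
top [0.44895824 0.0108939  1.52370195] [-0.02595004  0.70891512 -0.70418883  0.02973276] 48.60937112024736 319.1872865014962 238.02023215364605
side [ 0.12164232 -0.75004805  0.83209632] [-0.39740862  0.88060183 -0.2334644   0.11000539] 57.46752889674931 316.20414878863676 238.64901648762358
```

View pics/top0.png

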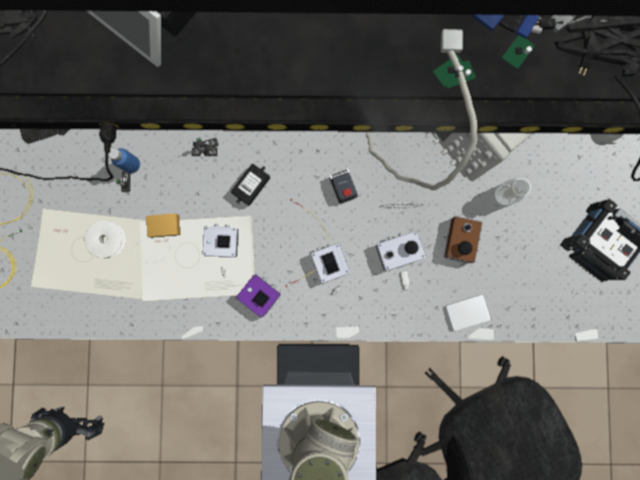

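View pics/side0.png

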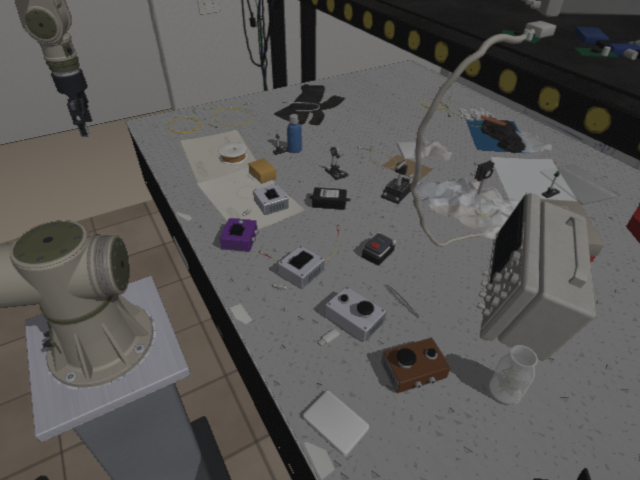

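The top view shows the interlock unit at about (221,240), the supply unit at (329,263) and the shutter unit at (401,251), with its mushroom at (411,248) and small button at (390,254). The look-alikes are purple at (259,296) and brown at (463,240). Next I'll enlarge the crops and measure from depth.

Run:
```python
from h import *
c=load('top'); P=cloud(c); im=c['frame'][:,:,::-1]
tiles=[]
for n,(u,v) in dict(inter=(221,240),supply=(329,263),shut=(401,251)).items():
    s=np.s_[v-32:v+33,u-32:u+33]
    w=P[s].reshape(-1,3); g=im[s].reshape(-1,3).max(1)
    m=(w[:,2]>.03)&(w[:,2]<.09); q=w[m]
    r=cv2.minAreaRect((q[:,:2]*1000).astype(np.float32)); print(n,'rect',r)
    k=w[m&(g<75)&(w[:,2]>.048)]; 
    print(' dark ctr',k.mean(0),len(k),cv2.minAreaRect((k[:,:2]*1000).astype(np.float32)),'deck z',np.median(q[:,2]),'table',np.median(w[w[:,2]<.02][:,2]))
    if n=='shut':
        k2=w[m&(w[:,2]>.063)]; print(' tall',k2.mean(0),len(k2))
        k3=w[m&(g<75)&(w[:,1]>np.median(q[:,1])+.01)]; print(' small',k3.mean(0),len(k3))
    tiles.append(cv2.resize(im[v-32:v+33,u-32:u+33],(260,260),interpolation=cv2.INTER_CUBIC))
cv2.imwrite('pics/crops.png',np.hstack(tiles))
```

```text
inter rect ((557.9806518554688, 281.3499450683594), (95.61994934082031, 91.72994232177734), 87.79056549072266)
 dark ctr [0.55365581 0.26886774 0.05946839] 108 ((554.87109375, 269.1138000488281), (30.310129165649414, 28.51997184753418), 89.61878204345703) deck z 0.04463803965048252 table 0.002217777433761947
supply rect ((498.33612060546875, -26.51946258544922), (96.2559814453125, 87.52268981933594), 20.477994918823242)
 dark ctr [ 0.49646655 -0.0256465   0.05734628] 186 ((496.2555847167969, -25.372472763061523), (51.40662384033203, 30.866416931152344), 20.907657623291016) deck z 0.04530260224890481 table -0.0006068476915020993
shut rect ((533.699951171875, -225.37667846679688), (84.14813232421875, 122.69678497314453), 18.63985252380371)
 dark ctr [ 0.53735989 -0.23996087  0.06714295] 143 ((536.67138671875, -224.7781219482422), (31.469005584716797, 82.91355895996094), 7.643494606018066) deck z 0.044970299295062244 table -0.00048191744498193856
 tall [ 0.53948422 -0.25012698  0.0690995 ] 151
 small [ 0.52138085 -0.19134416  0.05461574] 21
```

View pics/crops.png

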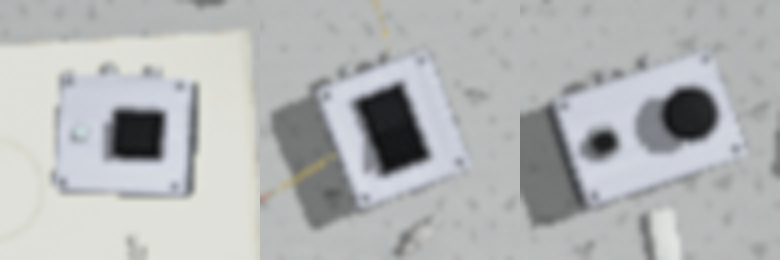

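The sockets on all three units face away from the robot. The supply yaw is about 20.6°, the shutter about 18° and the interlock about -1.5°. First I'll close the fingers and turn to the supply yaw.

```bash
python3 -m handwheel '{"deltas":[[-1,0,0,0,-0.84],[-1,0,0,0,-0.84],[-1,0,0,0,-0.84],[-1,0,0,0,-0.84],[-1,0,0,0,0],[-1,0,0,0,0]]}' 40
cat >> h.py <<'E'
def go(x,y,ztip,yaw=None):
    s=status.get_state(); q=s['orientation']; M=R.from_quat(q[[1,2,3,0]]).as_matrix()
    tip=s['tcp_pos']+M[:,2]*env.tip_reach
    d=M.T@(np.array([x,y,ztip])-tip); cur=np.degrees(np.arctan2(-M[1,0],-M[0,0]))
    print('t',s['clock'],'tip',tip.round(4),'yaw',cur.round(2),'zaxis',M[:,2].round(3),'F',s['wrist_force'].round(1),'gap',s['finger_gap'].round(4))
    print('units',(d/.04).round(3),'roll',None if yaw is None else round((cur-yaw)/10,3))
E
python3 -c "
from h import *
go(.478,-.033,.15,20.6)"
```

```text
clock: 0.85
tcp_pos: [0.1287, 0.5603, 0.3037]
orientation: [-0.0, -0.178, 0.984, -0.0]
wrist_force: [-0.2, 0.3, 0.4]
finger_gap: 0.0004
grip_force: 0.0Traceback (most recent call last):
  File "<string>", line 3, in <module>
    go(.478,-.033,.15,20.6)
    ~~^^^^^^^^^^^^^^^^^^^^^
  File "h.py", line 18, in go
    print('t',s['clock'],'tip',tip.round(4),'yaw',cur.round(2),'zaxis',M[:,2].round(3),'F',s['wrist_force'].round(1),'gap',s['finger_gap'].round(4))
                                                                                                                           ^^^^^^^^^^^^^^^^^^^^^
AttributeError: 'float' object has no attribute 'round'
```

```bash
sed -i "s/s\['finger_gap'\].round(4)/round(float(s['finger_gap']),4)/" h.py
python3 -c "
from h import *
go(.478,-.033,.15,20.6)"
```

```text
t 0.85 tip [0.1287 0.5603 0.2311] yaw 20.53 zaxis [-0. -0. -1.] F [-0.2  0.3  0.4] gap 0.0004
units [ -2.978 -16.951   2.032] roll -0.007
```

```bash
python3 -m handwheel '{"deltas":[[-1,-0.15,-0.85,0.05,0],[-1,-0.15,-0.85,0.05,0],[-1,-0.15,-0.85,0.05,0],[-1,-0.15,-0.85,0.05,0],[-1,-0.15,-0.85,0.05,0],[-1,-0.15,-0.85,0.05,0],[-1,-0.15,-0.85,0.05,0],[-1,-0.15,-0.85,0.05,0],[-1,-0.15,-0.85,0.05,0],[-1,-0.15,-0.85,0.05,0],[-1,-0.15,-0.85,0.05,0],[-1,-0.15,-0.85,0.05,0],[-1,-0.15,-0.85,0.05,0],[-1,-0.15,-0.85,0.05,0],[-1,-0.15,-0.85,0.05,0],[-1,-0.15,-0.85,0.05,0],[-1,-0.15,-0.85,0.05,0],[-1,-0.15,-0.85,0.05,0],[-1,-0.15,-0.85,0.05,0],[-1,0,0,0,0]]}'
python3 - <<'E'
from h import *
go(.478,-.033,.15,20.6)
c=shot('wrist','w0.png'); P=cloud(c); g=c['frame'].max(2)
m=(g<75)&(P[...,2]>.049)&(P[...,2]<.075)&(abs(P[...,0]-.497)<.04)&(abs(P[...,1]+.026)<.04)
k=P[m]
if len(k)>20:
    r=cv2.minAreaRect((k[:,:2]*1000).astype(np.float32)); print(len(k),r,k.mean(0))
E
```

```text
clock: 3.35
tcp_pos: [0.4644, -0.0055, 0.2656]
orientation: [0.0, -0.177, 0.984, -0.0]
wrist_force: [-0.1, 0.4, -0.3]
finger_gap: 0.0
grip_force: 0.0
t 3.35 tip [ 0.4644 -0.0055  0.193 ] yaw 20.39 zaxis [ 0. -0. -1.] F [-0.1  0.4 -0.3] gap 0.0
units [-0.079 -0.763  1.076] roll -0.021
1980 ((496.0862121582031, -27.996028900146484), (56.831573486328125, 34.547264099121094), 20.930208206176758) [ 0.49550878 -0.02791752  0.05794085]
```

View pics/w0.png

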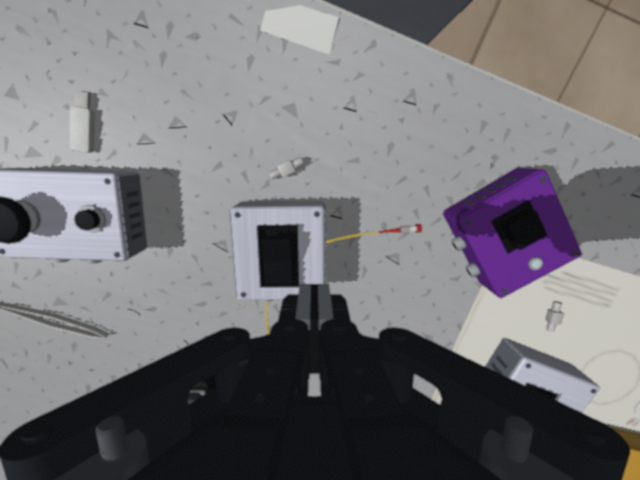

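The wrist view confirms the rocker at about (279,255) with its near end toward the top of the picture, clear of the adapter at (288,168). I'll descend over the raised end.

```bash
python3 -m handwheel '{"deltas":[[-1,-0.04,-0.38,0.5,0],[-1,-0.04,-0.38,0.58,0],[-1,0,0,0.85,0],[-1,0,0,0.85,0],[-1,0,0,0,0],[-1,0,0,0,0]]}'
python3 -c "
from h import *
go(.4787,-.033,.057,20.6)"
```

```text
clock: 4.15
tcp_pos: [0.4774, -0.0306, 0.1558]
orientation: [0.0, -0.18, 0.984, -0.0]
wrist_force: [0.0, -0.5, 0.2]
finger_gap: -0.0003
grip_force: 0.0
t 4.15 tip [ 0.4775 -0.0306  0.0832] yaw 20.69 zaxis [ 0.001 -0.    -1.   ] F [ 0.  -0.5  0.2] gap -0.0003
units [-0.007 -0.067  0.656] roll 0.009
```

```bash
python3 -m handwheel '{"deltas":[[-1,0,-0.05,0.2,0],[-1,0,0,0.2,0],[-1,0,0,0.1,0],[-1,0,0,0.1,0],[-1,0,0,0.06,0],[-1,0,0,0,0],[-1,0,0,0,0]]}'
python3 -c "
from h import *
go(.4787,-.033,.057,20.6)"
```

```text
clock: 5.03
tcp_pos: [0.4775, -0.033, 0.1294]
orientation: [-0.0, -0.179, 0.984, -0.0]
wrist_force: [-4.9, -1.2, 14.4]
finger_gap: -0.0003
grip_force: 7.1
t 5.025 tip [ 0.4775 -0.0331  0.0568] yaw 20.66 zaxis [-0. -0. -1.] F [-4.9 -1.2 14.4] gap -0.0003
units [-0.029 -0.01  -0.005] roll 0.006
```

The rocker is at its stop (14 N, tip height 57 mm). I'll lift, turn to the interlock yaw and check the rocker.

```bash
python3 -m handwheel '{"deltas":[[-1,0,0,-0.5,0],[-1,0,0,-0.9,0],[-1,0,0,-0.9,0.75],[-1,0,0,-0.2,0.75],[-1,0,0,0,0.75],[-1,0,0,0,0],[-1,0,0,0,0]]}'
python3 - <<'E'
from h import *
go(.5545,.269,.085,-1.5)
c=shot('wrist'); P=cloud(c); g=c['frame'].max(2)
a=np.radians(20.6); D=P[...,:2]-[.4965,-.0265]; X=D@[np.cos(a),np.sin(a)]; Y=D@[-np.sin(a),np.cos(a)]
for x in range(-24,25,6):
    m=(abs(X-x/1000)<.002)&(abs(Y)<.008)&(P[...,2]<.075); print(x,m.sum(),np.median(P[m][:,2]).round(4) if m.sum() else '')
E
```

```text
clock: 5.9
tcp_pos: [0.4778, -0.0329, 0.228]
orientation: [-0.0, 0.015, 1.0, 0.0]
wrist_force: [-0.1, 0.1, 0.7]
finger_gap: 0.0003
grip_force: 0.0
t 5.9 tip [ 0.4778 -0.0328  0.1554] yaw -1.71 zaxis [-0.  0. -1.] F [-0.1  0.1  0.7] gap 0.0003
units [-1.693  7.599  1.762] roll -0.021
-24 153 0.0553
-18 108 0.0575
-12 109 0.0576
-6 105 0.0576
0 119 0.0582
6 116 0.061
12 66 0.0636
18 53 0.0655
24 9 0.0519
```

The depth profile shows the near half level and the far end raised, so the rocker is on. Next is the square key.

```bash
python3 -m handwheel '{"deltas":[[-1,-0.17,0.76,0,0],[-1,-0.17,0.76,0,0],[-1,-0.17,0.76,0,0],[-1,-0.17,0.76,0,0],[-1,-0.17,0.76,0,0],[-1,-0.17,0.76,0,0],[-1,-0.17,0.76,0,0],[-1,-0.17,0.76,0,0],[-1,-0.17,0.76,0,0],[-1,-0.17,0.76,0,0],[-1,0,0,0,0],[-1,0,0,0,0]]}'
python3 - <<'E'
from h import *
go(.5545,.269,.085,-1.5)
c=shot('wrist'); P=cloud(c); g=c['frame'].max(2)
m=(g<75)&(P[...,2]>.058)&(P[...,2]<.068)&(abs(P[...,0]-.555)<.03)&(abs(P[...,1]-.269)<.03)
k=P[m]; print(len(k),k.min(0),k.max(0),np.median(k,0))
E
```

```text
clock: 7.45
tcp_pos: [0.5552, 0.2684, 0.2278]
orientation: [-0.001, 0.016, 1.0, -0.0]
wrist_force: [-0.3, -0.1, -0.5]
finger_gap: 0.0003
grip_force: 0.0
t 7.45 tip [0.5551 0.2684 0.1552] yaw -1.79 zaxis [-0.001 -0.001 -1.   ] F [-0.3 -0.1 -0.5] gap 0.0003
units [0.014 0.016 1.754] roll -0.029
1182 [0.54155099 0.25601612 0.05800582] [0.56766186 0.28197246 0.06403045] [0.55409102 0.26898607 0.0620449 ]
```

```bash
python3 -m handwheel '{"deltas":[[-1,0,0,0.6,0],[-1,0,0,0.6,0],[-1,0,0,0.6,0],[-1,0,0,0.3,0],[-1,0,0,0.2,0],[-1,0,0,0.1,0],[-1,0,0,0.1,0],[-1,0,0,0.06,0],[-1,0,0,0,0],[-1,0,0,0,0]]}'
python3 -c "
from h import *
go(.5545,.269,.054,-1.5)"
```

```text
clock: 8.75
tcp_pos: [0.5559, 0.2688, 0.1267]
orientation: [0.001, 0.016, 1.0, 0.0]
wrist_force: [-0.9, -1.9, 5.4]
finger_gap: -0.0001
grip_force: 2.8
t 8.75 tip [0.556  0.2688 0.0541] yaw -1.84 zaxis [ 0.001  0.    -1.   ] F [-0.9 -1.9  5.4] gap -0.0001
units [0.038 0.004 0.002] roll -0.034
```

One more mm of push to seat it firmly. Then I'll lift and turn toward the shutter yaw.

```bash
python3 -m handwheel '{"deltas":[[-1,0,0,0.04,0],[-1,0,0,0,0],[-1,0,0,0,0]]}'
python3 -m handwheel '{"deltas":[[-1,0,0,-0.5,0],[-1,0,0,-0.9,0],[-1,0,0,-0.9,-0.65],[-1,0,0,-0.2,-0.65],[-1,0,0,0,-0.65],[-1,0,0,0,0],[-1,0,0,0,0]]}'
python3 - <<'E'
from h import *
go(.539,-.250,.155,18)
c=shot('wrist'); P=cloud(c); g=c['frame'].max(2)
m=(g<75)&(abs(P[...,2]-.055)<.012)&(abs(P[...,0]-.5545)<.009)&(abs(P[...,1]-.269)<.009)
k=P[m]; print(len(k),np.median(k,0))
E
```

```text
clock: 9.12
tcp_pos: [0.556, 0.2688, 0.1265]
orientation: [0.001, 0.016, 1.0, 0.0]
wrist_force: [-4.3, -3.7, 14.0]
finger_gap: -0.0
grip_force: 7.1
clock: 10.0
tcp_pos: [0.5554, 0.2688, 0.2238]
orientation: [-0.0, -0.153, 0.988, 0.0]
wrist_force: [-0.4, -0.1, -1.5]
finger_gap: 0.0003
grip_force: 0.0
t 10.0 tip [0.5553 0.2688 0.1512] yaw 17.56 zaxis [-0.001  0.    -1.   ] F [-0.4 -0.1 -1.5] gap 0.0003
units [  4.303 -12.242  -0.095] roll -0.044
555 [0.55437257 0.26892879 0.05468888]
```

The key reads 54.7 mm, so it is down. Moving to the mushroom.

```bash
python3 -m handwheel '{"deltas":[[-1,0.27,-0.76,0,0],[-1,0.27,-0.76,0,0],[-1,0.27,-0.76,0,0],[-1,0.27,-0.76,0,0],[-1,0.27,-0.76,0,0],[-1,0.27,-0.76,0,0],[-1,0.27,-0.76,0,0],[-1,0.27,-0.76,0,0],[-1,0.27,-0.76,0,0],[-1,0.27,-0.76,0,0],[-1,0.27,-0.76,0,0],[-1,0.27,-0.76,0,0],[-1,0.27,-0.76,0,0],[-1,0.27,-0.76,0,0],[-1,0.27,-0.76,0,0],[-1,0.25,-0.76,0,0],[-1,0,0,0,0],[-1,0,0,0,0]]}'
python3 - <<'E'
from h import *
go(.539,-.250,.085,18)
c=shot('wrist'); P=cloud(c); g=c['frame'].max(2)
m=(g<90)&(P[...,2]>.06)&(P[...,2]<.076)&(abs(P[...,0]-.539)<.03)&(abs(P[...,1]+.25)<.03)
k=P[m]; print(len(k),cv2.minEnclosingCircle((k[:,:2]*1000).astype(np.float32)),np.median(k,0),k[:,2].max())
E
```

```text
clock: 12.3
tcp_pos: [0.539, -0.2466, 0.2239]
orientation: [-0.0, -0.153, 0.988, 0.001]
wrist_force: [-0.2, -0.1, 0.1]
finger_gap: -0.0
grip_force: 0.0
t 12.3 tip [ 0.5389 -0.2465  0.1513] yaw 17.62 zaxis [-0.001  0.001 -1.   ] F [-0.2 -0.1  0.1] gap -0.0
units [ 0.024 -0.086  1.658] roll -0.038
2187 ((540.3477783203125, -251.05332946777344), 19.43062400817871) [ 0.53905546 -0.2517044   0.07066431] 0.073221141869241
```

```bash
python3 -m handwheel '{"deltas":[[-1,0,-0.11,0.6,0],[-1,0,0,0.6,0],[-1,0,0,0.5,0],[-1,0,0,0.2,0],[-1,0,0,0.1,0],[-1,0,0,0.1,0],[-1,0,0,0.1,0],[-1,0,0,0.06,0],[-1,0,0,0,0],[-1,0,0,0,0]]}'
python3 -c "
from h import *
go(.540,-.251,.063,18)"
```

```text
clock: 13.6
tcp_pos: [0.5409, -0.251, 0.1352]
orientation: [0.001, -0.154, 0.988, -0.0]
wrist_force: [-2.0, 3.6, 9.2]
finger_gap: 0.0001
grip_force: 4.6
t 13.6 tip [ 0.541  -0.251   0.0626] yaw 17.68 zaxis [ 0.002  0.    -1.   ] F [-2.   3.6  9.2] gap 0.0001
units [ 0.025  0.007 -0.009] roll -0.032
```

The force is 9 N against a 5 N spring and the tip is at 62.6 mm, so it is at the stop. I'll push 1 mm more, lift away and check everything.

```bash
python3 -m handwheel '{"deltas":[[-1,0,0,0.04,0],[-1,0,0,0,0],[-1,0,0,0,0]]}'
python3 -m handwheel '{"deltas":[[-1,0,0,-0.4,0],[-1,0,0,-0.9,0],[-1,0,0,-0.9,0],[-1,0,0,-0.9,0],[-1,0,0,0,0],[-1,0,0,0,0],[-1,0,0,0,0]]}'
python3 - <<'E'
from h import *
old=load('top'); c=shot('top'); P0=cloud(old);P=cloud(c)
for n,(u,v) in dict(inter=(221,240),supply=(329,263),shut=(401,251)).items():
    r=[]
    for Q in(P0,P):
        w=Q[v-32:v+33,u-32:u+33].reshape(-1,3);q=w[(w[:,2]>.03)&(w[:,2]<.09)]
        r.append(cv2.minAreaRect((q[:,:2]*1000).astype(np.float32))[0])
    print(n,r)
def med(x,y,r=.007):
    m=(np.hypot(P[...,0]-x,P[...,1]-y)<r)&(P[...,2]<.09); return m.sum(),np.median(P[m][:,2])
print('key',med(.5545,.269),'round',med(.540,-.251),'rocker near',med(.4787,-.033,.006),'far',med(.5133,-.020,.006))
w=shot('wrist');P=cloud(w); print('wrist: round',med(.540,-.251),'small',med(.521,-.193,.005))
E
```

```text
clock: 13.98
tcp_pos: [0.541, -0.251, 0.135]
orientation: [0.001, -0.154, 0.988, -0.0]
wrist_force: [-4.1, 5.1, 17.6]
finger_gap: 0.0
grip_force: 8.9
clock: 14.85
tcp_pos: [0.5399, -0.2509, 0.2548]
orientation: [-0.001, -0.153, 0.988, 0.001]
wrist_force: [0.3, -0.6, 0.1]
finger_gap: 0.0003
grip_force: 0.0
inter [(557.9806518554688, 281.3499450683594), (558.0106201171875, 281.25115966796875)]
supply [(498.33612060546875, -26.51946258544922), (498.1328430175781, -26.390762329101562)]
shut [(533.699951171875, -225.37667846679688), (534.919677734375, -223.46829223632812)]
key (np.int64(22), np.float64(0.05358189557331383)) round (np.int64(0), np.float64(nan)) rocker near (np.int64(14), np.float64(0.05593246224372017)) far (np.int64(14), np.float64(0.06182101651143301))
wrist: round (np.int64(235), np.float64(0.07134118143519591)) small (np.int64(110), np.float64(0.056826226077268366))
  return _methods._mean(a, axis=axis, dtype=dtype,
  ret = ret.dtype.type(ret / rcount)
```

All states check out: rocker over, key down, both round buttons up, units unmoved and the robot clear.

```bash
python3 -c "
from workcell import hand_in
print(hand_in())"
```

```text
the job is handed in; nothing more can be done
None
```

I pressed the rocker, then the square key, then the mushroom button in that order and handed the job in at about 15 s. My last depth checks showed the rocker over, the key down, both round buttons up and the units within about 2 mm of where they started; I did not re-measure the bystanders, and the hand-in returned no verdict.

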